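# Load the topping mill and take off its hopper cap

## Task

Get the nib mill ready for filling: stand the chocolate cup upright in the mill's open drawer, let go of it and slide the drawer fully shut. Then take the twist-off cap off the hopper - nobody remembers whether it loosens to the left or to the right, so try gently one way and then the other - lift it straight off and finish still holding it level in the gripper, with at least 5 cm between its underside and the rim it sat on. Leave the other things on the counter where they are.

Things in the scene. Friction and masses are not known exactly. Their poses are not given: they have to be found in the camera images.
- mill: Fixed mill: wooden base 124 (x) x 107 (y) x 48 mm high, on it a glass hopper 84 mm across, narrowing to the filling neck. Origin: on the hopper's axis at counter level. The base spans y = -45 to +62 mm; the drawer comes out of its +y face, towards the mill's +y. Position and yaw (pi +- 0.16, so the drawer opens to the robot's right) vary.
- drawer_floor (a point): Centre of the drawer's inner floor (upper face, 12 mm above the counter); moves with the drawer, axes as the mill's. Inside 96 (x) x 82 (y) mm; side walls 22 mm above the floor; front panel's top 43 mm above the counter. When out, the floor is clear of the base and open from above; keep the gripper's wide side along the mill's x, as the hopper is close on the -y side.
- drawer_knob (a point): Centre of the outer end face of the drawer's round steel knob (22 mm across, 12 mm long on a 14 mm stem), 26 mm above the counter and 26 mm out from the front panel. Push it along the mill's -y to shut the drawer.
- drawer (a joint): How far the drawer is out, m: 0 is fully shut against its stop (count it shut below 0.005), 0.09 fully out; starts at 0.078 to 0.088. Slides with about 1 N of friction and stays where it is left.
- cap: Dark wooden hopper cap, loose, about 90 g: round, 66 mm across, 21 mm high, with an upright bar grip on top, 48 mm long (cap's x), 12 mm thick (cap's y), from 21 to 50 mm above the origin. Origin: centre of its underside, 149 mm above the counter while on. Closed, the bar lies along the mill's x within 0.1 rad; play 2 mm, no rise on turning. Held high enough: origin at least 0.215 m up.
- neck (a point): Centre of the neck's rim, 165 mm above the counter, on the mill's axes; neck 42 mm across, under the cap. Its closure may be left- or right-handed: unseen, differs from start to start. The wrong way meets a hard stop after 0.15 to 0.4 rad; the right way runs free (under 0.2 N m), and the cap lifts straight off once turned 0.9 to 2.2 rad (aim for 1.1 to 1.6). Before that it catches.
- choc_cup: The only fluted chocolate cup, 36 x 37 x 28 mm high, standing on the counter at the robot's right; origin: centre of its underside, z axis up.
- choc_log: Bystander: chocolate log 19 x 42 x 16 mm; origin: centre of its underside. Leave it.
- nib_jar: Bystander: glass jar with a cork lid, 65 mm across, 110 mm high; origin: centre of its underside. Leave it.
- scoop: Bystander: steel sweet scoop with wooden handle, 42 x 138 x 21 mm; origin: centre of its underside. Leave it.

How it is judged (in metres and radians):
On the way, in this order (a step that is already met when the one before it is completed fails the run):
1. the cup stands upright in the drawer, let go (x of choc_cup in the frame of drawer_floor between -0.034 and 0.034 m and y of choc_cup in the frame of drawer_floor between -0.03 and 0.03 m and z of choc_cup in the frame of drawer_floor between -0.004 and 0.006 m and angle between choc_cup's own z axis and vertical below 0.15 rad and contact force between the fingers and choc_cup below 0.05 N and value of joint drawer above 0.03 m), for 0.2 s.
2. the drawer is fully shut with the cup standing in it and the cap still on (x of choc_cup in the frame of drawer_floor between -0.034 and 0.034 m and y of choc_cup in the frame of drawer_floor between -0.03 and 0.03 m and z of choc_cup in the frame of drawer_floor between -0.004 and 0.006 m and angle between choc_cup's own z axis and vertical below 0.15 rad and value of joint drawer below 0.005 m and height (world z) of cap below 0.165 m), for 0.2 s.
3. the cap is off the neck and held up (height (world z) of cap above 0.213 m and angle between cap's own z axis and vertical below 0.3 rad and contact force between the fingers and cap above 1 N and contact force between cap and mill below 0.05 N), for 0.2 s.
At the end, for the whole second after the job is handed in: Cup upright (0.15 rad) on the drawer floor, within 34 mm (x) and 30 mm (y) of its centre; drawer shut to 5 mm; cap held still in the fingers, touching no part of the mill, level within 0.3 rad, its underside over 0.213 m above the counter (48 mm over the rim) (all of step 3 and x of choc_cup in the frame of drawer_floor between -0.034 and 0.034 m and y of choc_cup in the frame of drawer_floor between -0.03 and 0.03 m and z of choc_cup in the frame of drawer_floor between -0.004 and 0.006 m and angle between choc_cup's own z axis and vertical below 0.15 rad and value of joint drawer below 0.005 m and linear speed of cap below 0.03 m/s); the arm keeps its last pose, push and grip.
It fails at once if another thing on the counter was pushed about (more than 25 mm) (distance of any of choc_log, nib_jar, scoop from where it was at the start of the episode above 0.025 m).
It also fails if it takes over 72 s, if anything falls off the work surface, if the arm or the gripper's body presses on something with over 40 N, if the wrist force passes 120 N, or if a joint passes its speed limit or range.

## Robot

A 6-joint arm with a two-finger parallel gripper is mounted at the origin on a cart in front of the work surface, level with it; the furniture and walls round the work are solid. World frame = base frame: x ahead of the robot, y to its left, z up, the work surface at z = 0. Lengths are in m, angles in degrees, forces in N, time in s.
With the tool pointing down it reaches from about 0.375 to 0.9 m from the base axis. Payload 3.1 kg.
Tool frame: the origin (TCP) lies on the centre line of the jaws, within the pads' length; the fingertips stand 17 mm ahead of it and the grasp point (between the pads) lies 2 mm behind it; z points along the fingers, y is the line along which they close (so a half turn about z gives the same grasp; the last joint's range is limited). The gripper opens to 87 mm and grips with 3 to 60 N. Pads are 19 mm wide; open, the fingers measure 117 mm over their backs; the gripper's body (75 mm by 190 mm) begins 51 mm behind the grasp point.
Start: joints at [59.731, 30.224, 82.088, -0, 67.689, -10.227], TCP at [0.214, 0.587, 0.24] pointing down, gripper open.
Joint ranges: [-176.69, 176.69], [-43.24, 126.21], [12.49, 139.97], [-82, 262], [0, 151.66], [-163.58, 163.58]. Speed limits (degrees/s): [159.86, 159.86, 180, 180, 180, 180].

## Interface

Orientations are given as a 3x3 rotation matrix whose columns are the frame's x, y, z axes.
In Python, from rig import bot, imaging, finder gives the robot as it stands. The module is installed in compiled form; this text tells all that it offers.
- The arm moves only by the tool play_rows, never from a script. Its argument "motion" is a list that holds one entry, the list of rows, each a list of 6 numbers: the shift along the tool's x, y, z in shares of 0.6 m (1.0 is 0.6 m), then the turn, a rotation vector about the tool's x, y, z in fractions of the full range, 1 being 180 degrees. In form: [[[dx, dy, dz, wx, wy, wz], ...]]. A call has 1 to 8 rows; each row is the pose to reach, as a shift and turn from the pose commanded when the call began, along the tool's axes at that moment; what a row does not reach only later rows make up. A row lasts 1/12 s, in which the tool goes at most 41.7 mm and 7.16 degrees, less where a joint would pass 70% of its speed; a pose out of reach is approached as far as the arm can. A call with a gripper value outside its range is refused whole. "fingers" is the finger opening in m, from 0 to 0.087, set as the call begins (left out, the last holds). The fingers move at their own pace and stop on an object; the grip force is fixed at half the most. Time passes only in rows, so rows that repeat a pose let the fingers close. It gives the time, the measured TCP pose, the force, the opening and the grip force at its end, in the units of the state.
- bot.read_state(): the state, without advancing time (a new reading comes with each control period).
- imaging.capture(name): name is "scene" or "top"; returns a dict with "frame" (384x512x3 uint8, red, green, blue), "camera_matrix" (3x3 intrinsics, pixels), "R" (3x3) and "t" (3): a world point X has camera coordinates R X + t. Camera axes: x right, y down, z forward; pixel columns grow to the right and rows downward; lengths in m; the calibration is good to about 2 mm. A picture is of the moment at which its call begins. There is no depth.
- bot.hand_in(): hands the job in; it is judged then, once.
Trained networks look in the newest picture that a camera, given by its name, has taken for a name from the list of things; names that differ only in an ending like _2 or _b are one class to them, and where a whole thing is asked for, a point or a joint stands for the part that bears it (a point fixed in the world has none). Each returns a list of dicts, best first, with "confidence" (0 to 1); they miss things now and then, are a little off and sometimes report something else, mostly with a low value. They report only what shows in the picture. A call takes as long as a camera call.
- finder.recognise(camera, name): "at" ([x, y, z] in m, in world coordinates, good to about 4 mm: the middle of the surface that is visible of it).
- finder.outline_of(camera, name): "pixels" (384x512 bool, what is visible of it).
The state is a dict: "time_s": time; "joint_positions": joint angles; "qvel": joint speeds; "tau": joint torques, N m; "position": TCP position; "tcp_rot": TCP orientation; "force": force on the tool from outside, world axes, zero at the start; "moment": the same for the moment, N m; "opening": opening from 0.0 (shut) to 1.0 (fully open); "grasp_force": force on a finger pad.
Only numpy, scipy, OpenCV 4.12 (cv2) and the standard library are available. Lean on these libraries where they do the work, as an engineer would, in place of code of your own. Each camera call takes 0.05 s, during which the arm holds its last target. There are 200 camera calls.

## Working session

There is one attempt and no reset: what is moved stays moved. The work goes in short steps, Python scripts to look and compute and a tool call to move; the robot and the scene stay as the last step left them, time stands still between calls to the robot, and variables do not carry over. Pictures are saved under pics/ and viewed, at most 10 in all, crops included, and the job is handed in when it is done.

Besides the shell and the picture viewer there is one more tool, called after ">>>" in YAML: its name, and indented under it one key for each argument. play_rows: Moves the arm, as the interface text tells. Its arguments: {"type":"object","properties":{"motion":{"type":"array"},"fingers":{"type":"number"}},"required":["motion"]}

```bash
mkdir -p pics
python3 - <<'E'
from rig import bot, imaging, finder
import cv2, numpy as np
s=bot.read_state(); print(s['time_s'],s['position'],np.round(s['tcp_rot'],3),s['force'],s['opening'])
for c in ('scene','top'):
    d=imaging.capture(c); cv2.imwrite(f'pics/{c}0.png',d['frame'][:,:,::-1])
    print(c,d['camera_matrix'],np.round(d['R'],3),d['t'],-d['R'].T@d['t'])
    for n in ('mill','drawer_floor','drawer_knob','cap','neck','choc_cup','choc_log','nib_jar','scoop'):
        try: print(n,[(np.round(r['at'],3).tolist(),round(r['confidence'],2)) for r in finder.recognise(c,n)[:3]])
        except Exception as e: print(n,e)
E
```

```text
0.0 [0.21381758 0.58656344 0.23855013] [[-0.939  0.343 -0.001]
 [ 0.343  0.939 -0.002]
 [ 0.    -0.002 -1.   ]] [ 0.1426522  -0.39508144  0.11067384] 0.9981504875958727
scene [[497.05308644   0.         256.73924654]
 [  0.         497.05308644 200.46158813]
 [  0.           0.           1.        ]] [[ 0.563 -0.826 -0.005]
 [-0.507 -0.341 -0.792]
 [ 0.653  0.448 -0.611]] [-0.28040262  0.37090805  1.65538393] [-0.73465913 -0.84717048  1.30348475]
mill [([0.452, 0.055, 0.037], 0.97)]
drawer_floor [([0.466, 0.002, 0.019], 0.93)]
drawer_knob [([0.469, -0.001, 0.021], 0.82), ([0.55, -0.29, 0.013], 0.7)]
cap [([0.469, 0.097, 0.169], 0.74)]
neck [([0.451, 0.057, 0.042], 0.94), ([0.549, -0.291, 0.012], 0.36), ([0.466, -0.001, 0.02], 0.29)]
choc_cup [([0.419, -0.304, 0.022], 0.57)]
choc_log []
nib_jar [([0.489, 0.446, 0.073], 0.75)]
scoop [([0.454, -0.5, 0.013], 0.52)]
top [[380.12801214   0.         257.57587528]
 [  0.         380.12801214 191.5657158 ]
 [  0.           0.           1.        ]] [[ 0.021 -1.     0.009]
 [-0.993 -0.022 -0.12 ]
 [ 0.12  -0.007 -0.993]] [-0.0279579   0.50615063  1.35596588] [ 0.34069366 -0.00791516  1.4069395 ]
mill [([0.467, 0.037, 0.04], 0.64), ([0.5, 0.454, 0.111], 0.55)]
drawer_floor [([0.469, -0.002, 0.01], 0.72)]
drawer_knob [([0.468, -0.006, 0.011], 0.6)]
cap [([0.482, 0.102, 0.166], 0.7)]
neck [([0.464, 0.04, 0.046], 0.75)]
choc_cup [([0.427, -0.3, 0.027], 0.42)]
choc_log [([0.47, -0.002, 0.009], 0.53)]
nib_jar [([0.498, 0.454, 0.112], 0.6)]
scoop [([0.448, -0.505, 0.005], 0.65)]
```

View pics/scene0.png

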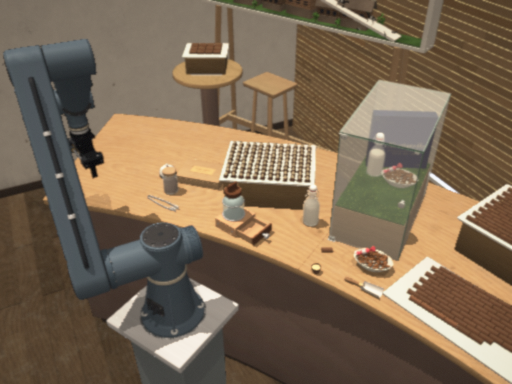

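View pics/top0.png

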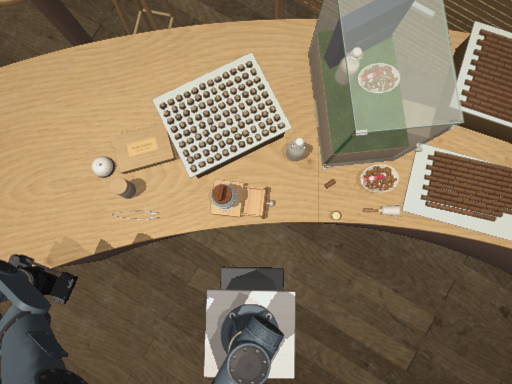

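The scene picture shows the mill with cap at about (233,190), drawer (248,230), knob (268,237), cup (316,268), log (327,249) and scoop (368,287). In the top picture the cap is at (223,194), drawer (257,202), knob (272,203), cup (336,216) and log (330,184). Next I'll enlarge these areas and measure.

```bash
cat > h.py <<'E'
from rig import bot, imaging, finder
import cv2, numpy as np
def ray(d,uv):
    K=d['camera_matrix'];c=-d['R'].T@d['t'];v=d['R'].T@np.linalg.inv(K)@np.array([uv[0],uv[1],1.]);return c,v
def atz(d,uv,z):
    c,v=ray(d,uv);return c+v*(z-c[2])/v[2]
def tri(d1,u1,d2,u2):
    c1,v1=ray(d1,u1);c2,v2=ray(d2,u2)
    a=np.linalg.lstsq(np.c_[v1,-v2],c2-c1,rcond=None)[0]
    p,q=c1+v1*a[0],c2+v2*a[1];return (p+q)/2,np.linalg.norm(p-q)
def proj(d,X):
    p=d['camera_matrix']@(d['R']@np.asarray(X,float)+d['t']);return p[:2]/p[2]
E
python3 - <<'E'
from h import *
D={c:imaging.capture(c) for c in('scene','top')}
np.save('D0.npy',D,allow_pickle=True)
t,s=D['top']['frame'],D['scene']['frame']
def cr(f,x,y,w,h): return cv2.resize(f[y:y+h,x:x+w],None,fx=8,fy=8,interpolation=cv2.INTER_CUBIC)
a=cr(t,205,175,75,45);b=cr(t,322,207,25,20)
c=cr(s,208,178,75,70)[:,:,::]
im=np.zeros((600,800,3),np.uint8)
im[:360,:600]=a; im[:160,600:800]=b
cv2.imwrite('pics/crop_top.png',im[:,:,::-1]); cv2.imwrite('pics/crop_scene.png',c[:,:,::-1])
for n in('cap','choc_cup','drawer_floor','drawer_knob','mill'):
    u={}
    for k in D:
        for r in finder.outline_of(k,n)[:2]:
            m=r['pixels'];ys,xs=np.nonzero(m)
            print(n,k,round(r['confidence'],2),m.sum(),xs.mean().round(1),ys.mean().round(1),xs.min(),xs.max(),ys.min(),ys.max())
            u.setdefault(k,(xs.mean(),ys.mean()))
    if len(u)==2: print('  tri',tri(D['scene'],u['scene'],D['top'],u['top']))
E
```

```text
cap scene 0.79 228 232.2 190.7 224 240 181 198
cap top 0.69 285 221.2 193.5 212 230 184 202
  tri (array([0.4818593 , 0.10314942, 0.16294644]), np.float64(0.0005795322262384126))
choc_cup scene 0.54 80 315.5 267.9 311 320 263 273
choc_cup top 0.66 70 336.0 214.9 332 340 211 219
  tri (array([ 0.42758188, -0.30462193,  0.02043015]), np.float64(0.0021167157778741374))
drawer_floor scene 0.67 601 253.8 230.2 237 270 217 244
drawer_floor scene 0.23 1512 241.2 221.3 215 271 197 244
drawer_floor top 0.66 698 253.6 201.2 240 271 186 216
drawer_floor top 0.28 213 388.0 210.0 364 400 205 215
  tri (array([ 0.47200841, -0.00332205,  0.0207266 ]), np.float64(0.0005270357330694507))
drawer_knob scene 0.69 272 367.0 286.6 345 382 277 296
drawer_knob scene 0.62 643 253.5 229.9 236 271 216 244
drawer_knob top 0.98 739 254.0 201.5 240 272 187 217
  tri (array([ 0.56289534, -0.22152736, -0.18927566]), np.float64(0.4577537942171389))
mill scene 0.75 1511 241.3 221.1 216 271 197 244
mill scene 0.62 612 254.0 229.7 236 271 217 244
```

View pics/crop_top.png

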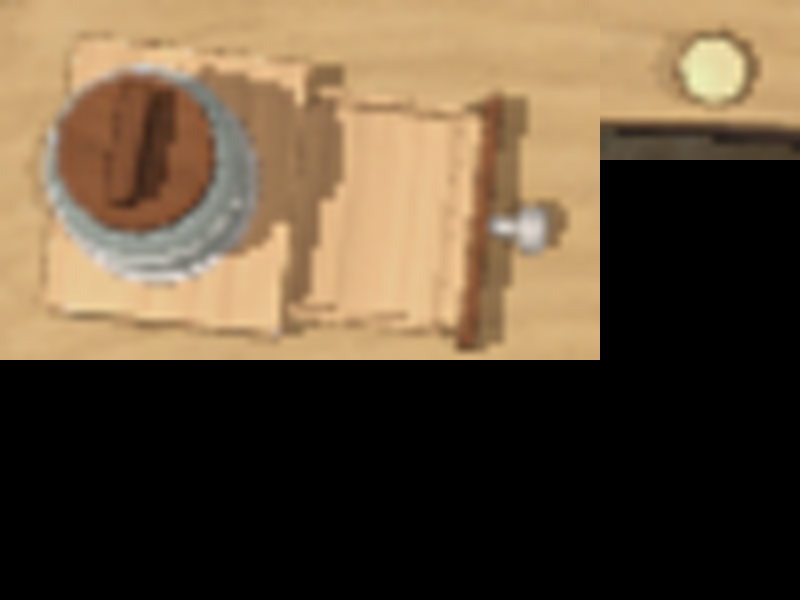

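View pics/crop_scene.png

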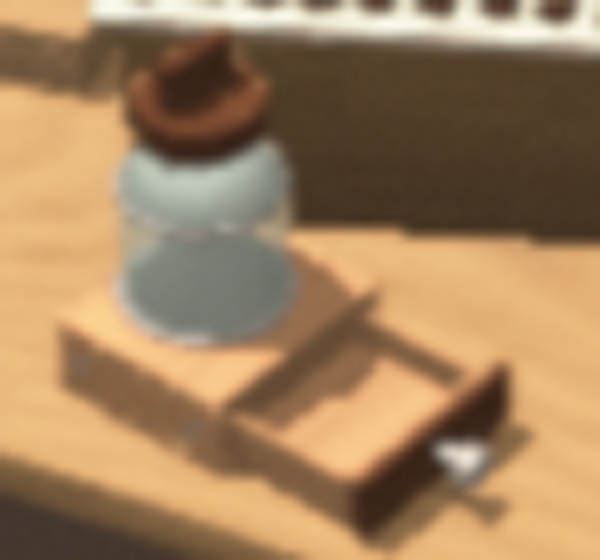

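The top crop shows the cap disc at (136,150), with its bar running nearly vertically. The base corners are at (78,38), (305,65), (282,333) and (48,308), the front panel runs (497,97)–(468,345), and the knob is at (532,229). The scene crop shows an empty drawer and the same corners. I'll fit the mill pose from these points.

Run:
```python
from h import *
from scipy.optimize import least_squares
D=np.load('D0.npy',allow_pickle=True).item()
f=lambda o,p:np.array([o[0]+(p[0]+.5)/8-.5,o[1]+(p[1]+.5)/8-.5])
T=lambda *p:f((205,175),p); S=lambda *p:f((208,178),p)
obs=[('top',T(78,38),(-62,-45,48)),('top',T(305,65),(-62,62,48)),('top',T(282,333),(62,62,48)),('top',T(48,308),(62,-45,48)),
('scene',S(62,335),(62,-45,48)),('scene',S(225,410),(62,62,48)),('scene',S(378,290),(-62,62,48)),
('top',T(136,150),(0,0,170)),
('top',T(497,97),(-53,'p',43)),('top',T(468,345),(53,'p',43)),('scene',S(505,368),(-53,'p',43)),('scene',S(362,495),(53,'p',43))]
def W(q,X):
    X=[q[3]*1000 if v=='p' else v for v in X];X=np.array(X)/1000
    if abs(X[0])==.053: X[0]=np.sign(X[0])*q[4]
    c,s=np.cos(q[2]),np.sin(q[2]);return np.array([q[0]+c*X[0]-s*X[1],q[1]+s*X[0]+c*X[1],X[2]])
res=lambda q:np.concatenate([proj(D[c],W(q,X))-u for c,u,X in obs])
r=least_squares(res,[.48,.1,np.pi,.14,.053],loss='soft_l1');q=r.x
print(q,np.degrees(q[2]));print(np.round(res(q).reshape(-1,2),1))
print('knob top',atz(D['top'],T(536,228),.026),'scene',atz(D['scene'],S(465,460),.026),tri(D['scene'],S(465,460),D['top'],T(534,229)))
print('kn pred',W(q,(0,q[3]*1000+26,26)),'floor c ~',W(q,(0,q[3]*1000-49,12)))
a,b=T(140,82),T(122,203);A,B=atz(D['top'],a,.199),atz(D['top'],b,.199);print('bar',A,B,np.degrees(np.arctan2(*(A-B)[[1,0]])))
t=f((322,207),(716-600,70));print('cup',t,atz(D['top'],t,.028),atz(D['top'],t,0.028),tri(D['scene'],(315.5,267.5),D['top'],t))
for x in ('top','scene'): print(x,proj(D[x],(.427,-.304,.014)))
s=bot.read_state();print(s['time_s'],s['joint_positions'])
```

```text
[0.47994546 0.10042954 3.05699413 0.14595663 0.05635354] 175.15286148488363
[[ 0.1  0. ]
 [ 1.2 -0.2]
 [ 0.2  0.5]
 [-0.3  0.4]
 [-0.8 -1.9]
 [-0.8 -0.1]
 [ 0.4 -1. ]
 [ 0.4  0.5]
 [ 0.1 -0. ]
 [ 0.5 -0. ]
 [ 0.2 -0.5]
 [-0.2 -1.4]]
knob top [ 0.46609113 -0.06888391  0.026     ] scene [ 0.46921338 -0.06147164  0.026     ] (array([ 0.46412113, -0.0665353 ,  0.03248361]), np.float64(0.0029357210085506815))
kn pred [ 0.46541553 -0.07091212  0.026     ] floor c ~ [0.47175286 0.00381966 0.012     ]
bar [0.50558257 0.09840278 0.199     ] [0.45675224 0.10399736 0.199     ] -6.535986140418154
cup [336.0625 215.3125] [ 0.42640161 -0.30393617  0.028     ] [ 0.42640161 -0.30393617  0.028     ] (array([ 0.42639498, -0.3045569 ,  0.02314506]), np.float64(0.0010223793323212286))
top [335.26258061 215.36916149]
scene [315.41387234 269.11420327]
1.6 [ 5.97292656e+01  3.02238842e+01  8.20896759e+01 -1.91338836e-03
  6.76890356e+01 -1.02264270e+01]
```

```bash
cat >> h.py <<'E'
from scipy.spatial.transform import Rotation as Ro
def Rd(yaw):  # tool down, tool y at yaw (deg)
    a=np.radians(yaw);y=np.array([np.cos(a),np.sin(a),0]);z=np.array([0,0,-1.]);return np.c_[np.cross(y,z),y,z]
def plan(*tg):
    s=bot.read_state();P,R=np.array(s['position']),np.array(s['tcp_rot'])
    for p,yaw in tg:
        d=np.round(R.T@(np.array(p)-P),4);w=np.round(Ro.from_matrix(R.T@Rd(yaw)).as_rotvec(degrees=True),2)
        print(d.tolist(),w.tolist(),'dist',round(np.linalg.norm(d),3))
        P=P+R@d;R=R@Ro.from_rotvec(w,degrees=True).as_matrix()
E
python3 - <<'E'
from h import *
plan(((.36,.33,.28),20),((.46,.02,.27),-4.85),((.4265,-.304,.15),-4.85),((.4265,-.304,.023),-4.85))
E
```

```text
[-0.2251, -0.1916, -0.0405] [-0.0, 0.0, 49.96] dist 0.298
[-0.3255, -0.012, 0.0101] [-0.0, 0.0, 24.85] dist 0.326
[-0.3257, -0.006, 0.12] [0.0, 0.0, -0.0] dist 0.347
[0.0, 0.0, 0.127] [0.0, 0.0, -0.0] dist 0.127
```

The rows are not in the units I measure in: shifts go in shares of 0.6 m and turns go in shares of 180 degrees. I convert before sending: -0.225 m is -0.375, -0.192 m is -0.32, 50 degrees is 0.2778.

>>> play_rows:
  motion:
    - [[-0.375,-0.32,-0.0667,0,0,0.2778],[-0.375,-0.32,-0.0667,0,0,0.2778],[-0.375,-0.32,-0.0667,0,0,0.2778],[-0.375,-0.32,-0.0667,0,0,0.2778],[-0.375,-0.32,-0.0667,0,0,0.2778],[-0.375,-0.32,-0.0667,0,0,0.2778],[-0.375,-0.32,-0.0667,0,0,0.2778],[-0.375,-0.32,-0.0667,0,0,0.2778]]
  fingers: 0.087

```text
time_s: 2.27
position: [0.3629, 0.3255, 0.2806]
tcp_rot: [[-0.333, 0.943, 0.003], [0.943, 0.333, -0.001], [-0.002, 0.003, -1.0]]
force: [-0.1, 0.1, -0.2]
opening: 0.997
grasp_force: 0.0
```

Scaled: -0.325 m is -0.5417, -0.012 m is -0.02, 24.85 degrees is 0.1381.

>>> play_rows:
  motion:
    - [[-0.5417,-0.02,0.0167,0,0,0.1381],[-0.5417,-0.02,0.0167,0,0,0.1381],[-0.5417,-0.02,0.0167,0,0,0.1381],[-0.5417,-0.02,0.0167,0,0,0.1381],[-0.5417,-0.02,0.0167,0,0,0.1381],[-0.5417,-0.02,0.0167,0,0,0.1381],[-0.5417,-0.02,0.0167,0,0,0.1381],[-0.5417,-0.02,0.0167,0,0,0.1381]]

```text
time_s: 2.93
position: [0.4603, 0.0177, 0.2698]
tcp_rot: [[0.085, 0.996, 0.001], [0.996, -0.085, -0.0], [-0.0, 0.001, -1.0]]
force: [-0.1, -0.0, 0.8]
opening: 1.003
grasp_force: 0.0
```

Scaled: -0.325 m is -0.5417, 0.11 m is 0.1833.

>>> play_rows:
  motion:
    - [[-0.5417,-0.01,0.1833,0,0,0],[-0.5417,-0.01,0.1833,0,0,0],[-0.5417,-0.01,0.1833,0,0,0],[-0.5417,-0.01,0.1833,0,0,0],[-0.5417,-0.01,0.1833,0,0,0],[-0.5417,-0.01,0.1833,0,0,0],[-0.5417,-0.01,0.1833,0,0,0],[-0.5417,-0.01,0.1833,0,0,0]]

```text
time_s: 3.6
position: [0.4266, -0.2957, 0.1621]
tcp_rot: [[0.084, 0.996, 0.001], [0.996, -0.084, -0.0], [-0.0, 0.001, -1.0]]
force: [1.0, 0.1, 0.4]
opening: 0.998
grasp_force: 0.0
```

Run:
```python
from h import *
s=bot.read_state();print(s['time_s'],s['position'],np.round(s['tcp_rot'],3).tolist(),s['force'])
plan(((.4265,-.304,.023),-4.85))
```

```text
3.6 [ 0.4265835  -0.29570604  0.16207986] [[0.084, 0.996, 0.001], [0.996, -0.084, -0.0], [-0.0, 0.001, -1.0]] [0.97634416 0.12027143 0.39083254]
[-0.0083, 0.0005, 0.1391] [0.03, 0.0, 0.0] dist 0.139
```

Scaled: 0.139 m is 0.2317, 0.03 m is 0.05.

>>> play_rows:
  motion:
    - [[-0.0142,0,0.05,0,0,0],[-0.0142,0,0.1,0,0,0],[-0.0142,0,0.1417,0,0,0],[-0.0142,0,0.175,0,0,0],[-0.0142,0,0.2,0,0,0],[-0.0142,0,0.22,0,0,0],[-0.0142,0,0.2317,0,0,0],[-0.0142,0,0.2317,0,0,0]]

```text
time_s: 4.27
position: [0.4257, -0.3017, 0.0223]
tcp_rot: [[0.085, 0.996, -0.002], [0.996, -0.085, 0.002], [0.002, -0.002, -1.0]]
force: [0.2, -0.1, -0.2]
opening: 0.996
grasp_force: 0.0
```

>>> play_rows:
  motion:
    - [[0,0,0,0,0,0],[0,0,0,0,0,0],[0,0,0,0,0,0],[0,0,0,0,0,0],[0,0,0,0,0,0],[0,0,0,0,0,0],[0,0,0,0,0,0],[0,0,0,0,0,0]]
  fingers: 0.02

```text
time_s: 4.93
position: [0.426, -0.3025, 0.0239]
tcp_rot: [[0.085, 0.996, 0.0], [0.996, -0.085, -0.0], [-0.0, 0.0, -1.0]]
force: [-1.5, -0.4, -0.5]
opening: 0.477
grasp_force: 0.0
```

>>> play_rows:
  motion:
    - [[0,0,0,0,0,0],[0,0,0,0,0,0],[0,0,0,0,0,0],[0,0,0,0,0,0],[0,0,0,0,0,0]]

```text
time_s: 5.35
position: [0.426, -0.3025, 0.0238]
tcp_rot: [[0.085, 0.996, 0.0], [0.996, -0.085, -0.0], [-0.0, 0.0, -1.0]]
force: [-0.1, 0.0, 1.3]
opening: 0.388
grasp_force: 30.1
```

Scaled: -0.13 m is -0.2167, -0.12 m is -0.2.

>>> play_rows:
  motion:
    - [[0,0,-0.0333,0,0,0],[0,0,-0.0833,0,0,0],[0,0,-0.15,0,0,0],[0,0,-0.2,0,0,0],[0,0,-0.2167,0,0,0],[0,0,-0.2167,0,0,0]]

```text
time_s: 5.85
position: [0.4272, -0.3037, 0.1563]
tcp_rot: [[0.085, 0.996, 0.004], [0.996, -0.085, -0.005], [-0.004, 0.005, -1.0]]
force: [1.1, 0.4, -0.6]
opening: 0.389
grasp_force: 30.3
```

Run:
```python
from h import *
s=bot.read_state();print(s['time_s'],s['position'],s['opening']*87,s['grasp_force'])
plan(((.472,.002,.13),-4.85),((.472,.002,.0355),-4.85))
d=imaging.capture('scene')
p=proj(d,s['position']).astype(int);x,y=p-[50,40]
cv2.imwrite('pics/held.png',cv2.resize(d['frame'][y:y+80,x:x+100],None,fx=6,fy=6)[:,:,::-1])
```

```text
5.85 [ 0.42717429 -0.30366742  0.15631079] 33.8587473258556 30.30068148393184
[0.3085, 0.0185, 0.0251] [0.27, 0.25, -0.03] dist 0.31
[-0.0, 0.0, 0.0945] [-0.0, -0.0, -0.0] dist 0.094
```

View pics/held.png

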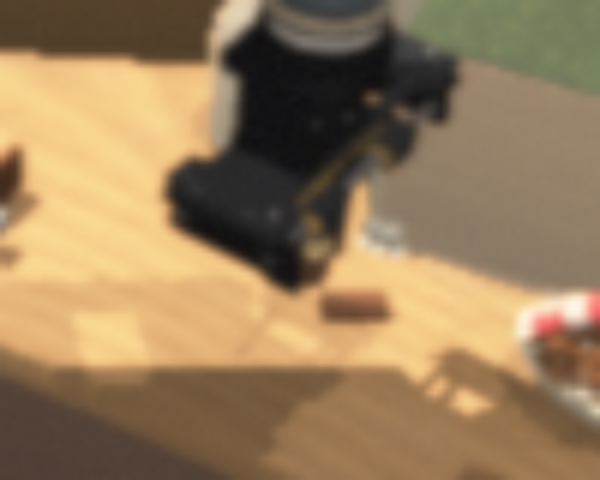

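The cup is held between the fingertips at (305,250), and the log at (355,305) hasn't moved. I'll carry the cup over the drawer.

Scaled: 0.307 m is 0.5117, 0.002 m is 0.0033.

>>> play_rows:
  motion:
    - [[0.0683,0.0033,0,0,0,0],[0.1367,0.0083,0,0,0,0],[0.205,0.0117,0,0,0,0],[0.2733,0.0167,0,0,0,0],[0.3417,0.0217,0,0,0,0],[0.41,0.025,0,0,0,0],[0.475,0.03,0,0,0,0],[0.5117,0.0308,0,0,0,0]]

```text
time_s: 6.57
position: [0.4686, 0.0057, 0.1514]
tcp_rot: [[0.083, 0.997, -0.005], [0.997, -0.083, 0.002], [0.002, -0.006, -1.0]]
force: [-0.5, -0.9, -0.8]
opening: 0.391
grasp_force: 30.3
```

Scaled: 0.1 m is 0.1667, 0.095 m is 0.1583.

>>> play_rows:
  motion:
    - [[0,0,0.05,0,0,0],[0,0,0.1,0,0,0],[0,0,0.1333,0,0,0],[0,0,0.1583,0,0,0],[0,0,0.1667,0,0,0],[0,0,0.1667,0,0,0],[0,0,0.1667,0,0,0]]

```text
time_s: 7.15
position: [0.4698, 0.002, 0.0528]
tcp_rot: [[0.085, 0.996, -0.002], [0.996, -0.085, 0.001], [0.0, -0.003, -1.0]]
force: [-0.1, -0.2, 0.0]
opening: 0.387
grasp_force: 30.3
```

Run:
```python
from h import *
s=bot.read_state();print(s['time_s'],s['position'],s['opening']*87,s['grasp_force'])
plan(((.472,.001,.0365),-4.85))
d=imaging.capture('scene')
p=proj(d,s['position']).astype(int);x,y=p-[50,50]
cv2.imwrite('pics/over.png',cv2.resize(d['frame'][y:y+90,x:x+100],None,fx=6,fy=6)[:,:,::-1])
```

```text
7.15 [0.46975286 0.00196817 0.05282885] 33.70967624433489 30.300596623274032
[-0.0008, 0.0024, 0.0163] [-0.14, -0.02, -0.05] dist 0.016
```

View pics/over.png

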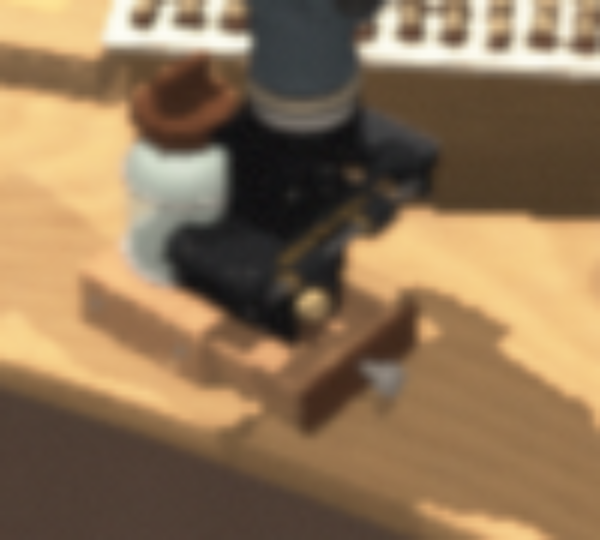

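The cup at (313,305) is over the drawer between the fingers, well centred. I'll lower it, let go with a small opening, and retreat.

Scaled: 0.016 m is 0.0267, -0.001 m is -0.0017.

>>> play_rows:
  motion:
    - [[-0.0017,0.0033,0.01,0,0,0],[-0.0017,0.0033,0.0183,0,0,0],[-0.0017,0.0033,0.0242,0,0,0],[-0.0017,0.0033,0.0267,0,0,0],[-0.0017,0.0033,0.0267,0,0,0],[-0.0017,0.0033,0.0267,0,0,0]]

```text
time_s: 7.7
position: [0.4724, 0.0007, 0.0377]
tcp_rot: [[0.085, 0.996, -0.0], [0.996, -0.085, 0.0], [0.0, -0.0, -1.0]]
force: [0.6, 0.2, 0.6]
opening: 0.386
grasp_force: 30.3
```

>>> play_rows:
  motion:
    - [[0,0,0,0,0,0],[0,0,0,0,0,0],[0,0,0,0,0,0],[0,0,0,0,0,0],[0,0,0,0,0,0],[0,0,0,0,0,0],[0,0,0,0,0,0]]
  fingers: 0.052

```text
time_s: 8.28
position: [0.4725, 0.0007, 0.0377]
tcp_rot: [[0.085, 0.996, 0.0], [0.996, -0.085, -0.0], [-0.0, 0.0, -1.0]]
force: [-0.2, 0.1, 0.2]
opening: 0.596
grasp_force: 0.0
```

Scaled: -0.15 m is -0.25, -0.12 m is -0.2.

>>> play_rows:
  motion:
    - [[0,0,-0.0167,0,0,0],[0,0,-0.05,0,0,0],[0,0,-0.1,0,0,0],[0,0,-0.1667,0,0,0],[-0.05,0,-0.2,0,0,0],[-0.1167,0,-0.2,0,0,0],[-0.1833,0,-0.2,0,0,0],[-0.25,0,-0.2,0,0,0]]

```text
time_s: 8.95
position: [0.4596, -0.15, 0.1594]
tcp_rot: [[0.084, 0.996, 0.002], [0.996, -0.084, -0.001], [-0.001, 0.002, -1.0]]
force: [1.5, 0.1, -0.0]
opening: 0.601
grasp_force: 0.0
```

Run:
```python
from h import *
s=bot.read_state();print(s['time_s'],s['position'],s['opening']*87,s['force'])
D={c:imaging.capture(c) for c in('scene','top')};np.save('D1.npy',D,allow_pickle=True)
a=cv2.resize(D['scene']['frame'][195:260,215:290],None,fx=5,fy=5);b=cv2.resize(D['top']['frame'][175:225,205:285],None,fx=5,fy=5)
im=np.zeros((330,800,3),np.uint8);im[:325,:375]=a;im[:250,400:800]=b
cv2.imwrite('pics/placed.png',im[:,:,::-1])
for c in D:
    for r in finder.recognise(c,'choc_cup')[:2]: print(c,np.round(r['at'],3),r['confidence'])
plan(((.4625,-.105,.10),-4.85),((.4625,-.105,.035),-4.85))
```

```text
8.95 [ 0.45959475 -0.15000865  0.15936577] 52.30951475671146 [ 1.54484103  0.07955152 -0.01296801]
scene [ 0.465 -0.004  0.036] 0.43
top [ 0.471 -0.     0.037] 0.38
[0.0447, -0.0007, 0.0582] [0.01, -0.02, -0.22] dist 0.073
[0.0, -0.0, 0.065] [-0.0, 0.0, -0.0] dist 0.065
```

View pics/placed.png

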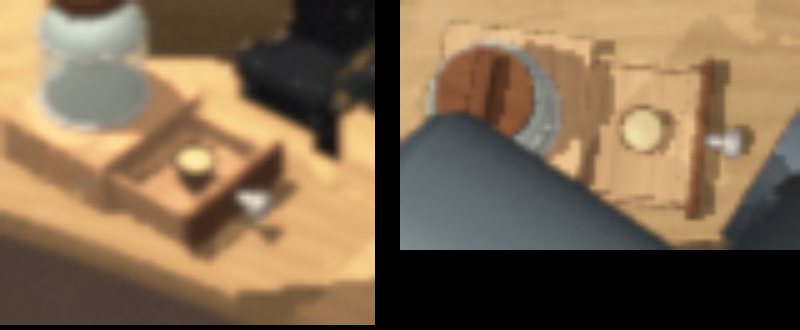

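The cup stands upright in the middle of the drawer, at (195,160) in the scene crop and (643,130) in the top crop. Now I'll shut the drawer with closed fingers on the knob.

Scaled: 0.13 m is 0.2167, 0.105 m is 0.175, -0.2 degrees is -0.0011.

>>> play_rows:
  motion:
    - [[0.05,-0.0017,0.0333,0,0,-0.0011],[0.0717,-0.0017,0.0833,0,0,-0.0011],[0.0717,-0.0017,0.1333,0,0,-0.0011],[0.0717,-0.0017,0.175,0,0,-0.0011],[0.0717,-0.0017,0.2083,0,0,-0.0011],[0.0717,-0.0017,0.2167,0,0,-0.0011],[0.0717,-0.0017,0.2167,0,0,-0.0011],[0.0717,-0.0017,0.2167,0,0,-0.0011]]
  fingers: 0

```text
time_s: 9.82
position: [0.4623, -0.1049, 0.0281]
tcp_rot: [[0.08, 0.997, -0.0], [0.997, -0.08, 0.0], [0.0, -0.0, -1.0]]
force: [-0.4, -0.4, 0.4]
opening: 0.078
grasp_force: 0.0
```

Scaled: 0.049 m is 0.0817, 0.042 m is 0.07.

>>> play_rows:
  motion:
    - [[0.0067,0,0,0,0,0],[0.015,0,0,0,0,0],[0.025,0,0,0,0,0],[0.035,0,0,0,0,0],[0.0467,0,0,0,0,0],[0.0583,0,0,0,0,0],[0.07,0,0,0,0,0],[0.0817,0,0,0,0,0]]

```text
time_s: 10.48
position: [0.4668, -0.0564, 0.0279]
tcp_rot: [[0.082, 0.997, 0.001], [0.997, -0.082, -0.0], [-0.0, 0.001, -1.0]]
force: [0.9, -1.2, 1.3]
opening: 0.005
grasp_force: 0.7
```

Scaled: 0.045 m is 0.075, 0.042 m is 0.07.

>>> play_rows:
  motion:
    - [[0.0117,0,0,0,0,0],[0.0233,0,0,0,0,0],[0.035,0,0,0,0,0],[0.045,0,0,0,0,0],[0.055,0,0,0,0,0],[0.0633,0,0,0,0,0],[0.07,0,0,0,0,0],[0.075,0,0,0,0,0]]

```text
time_s: 11.15
position: [0.4699, -0.0116, 0.0276]
tcp_rot: [[0.082, 0.997, -0.0], [0.997, -0.082, 0.0], [0.0, -0.0, -1.0]]
force: [0.3, -1.4, -0.0]
opening: 0.007
grasp_force: 0.6
```

Scaled: 0.013 m is 0.0217, 0.012 m is 0.02.

>>> play_rows:
  motion:
    - [[0.0033,0,0,0,0,0],[0.0067,0,0,0,0,0],[0.01,0,0,0,0,0],[0.0133,0,0,0,0,0],[0.0167,0,0,0,0,0],[0.0183,0,0,0,0,0],[0.02,0,0,0,0,0],[0.0217,0,0,0,0,0]]

```text
time_s: 11.82
position: [0.4708, -0.0035, 0.0278]
tcp_rot: [[0.077, 0.997, -0.001], [0.997, -0.077, -0.005], [-0.006, -0.001, -1.0]]
force: [-7.3, -32.4, -0.3]
opening: 0.004
grasp_force: 16.8
```

Scaled: 0.003 m is 0.005, 0.001 m is 0.0017.

>>> play_rows:
  motion:
    - [[0.0017,0,0,0,0,0],[0.0033,0,0,0,0,0],[0.005,0,0,0,0,0],[0.005,0,0,0,0,0]]

```text
time_s: 12.15
position: [0.4709, -0.0033, 0.0278]
tcp_rot: [[0.075, 0.997, -0.002], [0.997, -0.075, -0.008], [-0.008, -0.001, -1.0]]
force: [-9.7, -42.9, -0.5]
opening: 0.006
grasp_force: 22.0
```

Scaled: -0.22 m is -0.3667, -0.008 m is -0.0133.

>>> play_rows:
  motion:
    - [[-0.0133,0,0,0,0,0],[-0.05,0,0,0,0,0],[-0.0833,0,-0.05,0,0,0],[-0.1,0,-0.1167,0,0,0],[-0.1,0,-0.1833,0,0,0],[-0.1,0,-0.25,0,0,0],[-0.1,0,-0.3167,0,0,0],[-0.1,0,-0.3667,0,0,0]]
  fingers: 0.06

```text
time_s: 12.82
position: [0.4661, -0.0558, 0.2507]
tcp_rot: [[0.082, 0.997, 0.002], [0.997, -0.082, -0.0], [-0.0, 0.002, -1.0]]
force: [0.1, 0.2, 0.5]
opening: 0.527
grasp_force: 0.0
```

Run:
```python
from h import *
s=bot.read_state();print(s['time_s'],s['position'],s['opening']*87,s['joint_positions'])
D={c:imaging.capture(c) for c in('scene','top')};np.save('D2.npy',D,allow_pickle=True)
a=cv2.resize(D['scene']['frame'][178:253,208:283],None,fx=8,fy=8);cv2.imwrite('pics/shut.png',a[:,:,::-1])
u={}
for k in D:
    m=finder.outline_of(k,'cap')[0]['pixels'];ys,xs=np.nonzero(m);u[k]=(xs.mean(),ys.mean());print(k,u[k],m.sum())
print(tri(D['scene'],u['scene'],D['top'],u['top']))
plan(((.48,.1005,.25),83.5),((.48,.1005,.188),83.5))
```

```text
12.8167 [ 0.46612065 -0.05584914  0.25074332] 45.82156854000481 [-2.05227774e+01  1.73306866e+01  1.03002779e+02  2.48543069e-02
  5.95657530e+01 -1.58096645e+01]
scene (np.float64(232.09333333333333), np.float64(190.3111111111111)) 225
top (np.float64(221.47222222222223), np.float64(193.7530864197531)) 324
(array([0.48046637, 0.10216903, 0.16629763]), np.float64(0.00022830215322210977))
[0.1568, 0.0013, -0.0018] [0.03, 0.03, -88.19] dist 0.157
[0.0, -0.0, 0.062] [-0.0, -0.0, -0.0] dist 0.062
```

View pics/shut.png

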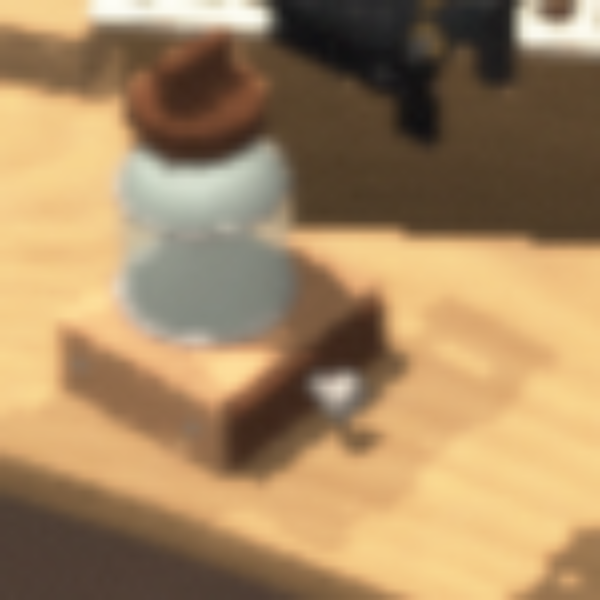

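The drawer front at (300,375) is flush with the base and the cap is still on at (195,100). I'll turn the wrist and move over the cap.

Scaled: 0.157 m is 0.2617, 0.12 m is 0.2, -55 degrees is -0.3056.

>>> play_rows:
  motion:
    - [[0.0667,0,0,0,0,-0.0389],[0.1333,0,0,0,0,-0.0778],[0.2,0.0017,0,0,0,-0.1167],[0.2617,0.0017,0,0,0,-0.1556],[0.2617,0.0017,0,0,0,-0.1944],[0.2617,0.0017,0,0,0,-0.2333],[0.2617,0.0017,0,0,0,-0.2722],[0.2617,0.0017,0,0,0,-0.3056]]
  fingers: 0.045

```text
time_s: 13.68
position: [0.4782, 0.1011, 0.245]
tcp_rot: [[-0.774, 0.633, -0.007], [0.633, 0.774, 0.0], [0.005, -0.004, -1.0]]
force: [-0.4, 0.0, 0.3]
opening: 0.516
grasp_force: 0.0
```

Scaled: -33.2 degrees is -0.1844.

>>> play_rows:
  motion:
    - [[0,0,0,0,0,-0.0389],[0,0,0,0,0,-0.0778],[0,0,0,0,0,-0.1167],[0,0,0,0,0,-0.1556],[0,0,0,0,0,-0.1844],[0,0,0,0,0,-0.1844],[0,0,0,0,0,-0.1844]]

```text
time_s: 14.27
position: [0.4788, 0.1005, 0.2458]
tcp_rot: [[-0.993, 0.116, -0.005], [0.116, 0.993, 0.0], [0.005, -0.0, -1.0]]
force: [0.4, 0.1, 0.2]
opening: 0.515
grasp_force: 0.0
```

Run:
```python
from h import *
s=bot.read_state();print(s['time_s'],s['position'],s['opening']*87,s['joint_positions'])
plan(((.480,.101,.191),83.5))
```

```text
14.2667 [0.47882961 0.10049382 0.24576762] 44.83697400669533 [-1.26302631e+00  1.94255368e+01  1.00541600e+02  5.45497422e-03
  6.03111100e+01 -8.46323266e+01]
[-0.0014, 0.0007, 0.0548] [-0.02, -0.28, -0.13] dist 0.055
```

Scaled: 0.055 m is 0.0917, 0.054 m is 0.09, -0.3 degrees is -0.0017.

>>> play_rows:
  motion:
    - [[-0.0017,0.0017,0.025,0,-0.0017,0],[-0.0017,0.0017,0.05,0,-0.0017,0],[-0.0017,0.0017,0.0717,0,-0.0017,0],[-0.0017,0.0017,0.085,0,-0.0017,0],[-0.0017,0.0017,0.09,0,-0.0017,0],[-0.0017,0.0017,0.0917,0,-0.0017,0],[-0.0017,0.0017,0.0917,0,-0.0017,0]]

```text
time_s: 14.85
position: [0.4814, 0.1013, 0.1926]
tcp_rot: [[-0.994, 0.114, 0.005], [0.114, 0.994, -0.001], [-0.005, -0.0, -1.0]]
force: [0.3, -0.4, -0.4]
opening: 0.517
grasp_force: 0.0
```

>>> play_rows:
  motion:
    - [[0,0,0,0,0,0],[0,0,0,0,0,0],[0,0,0,0,0,0],[0,0,0,0,0,0],[0,0,0,0,0,0],[0,0,0,0,0,0],[0,0,0,0,0,0],[0,0,0,0,0,0]]
  fingers: 0

```text
time_s: 15.52
position: [0.4814, 0.1014, 0.1929]
tcp_rot: [[-0.994, 0.113, 0.005], [0.113, 0.994, -0.0], [-0.005, 0.0, -1.0]]
force: [-0.3, 0.9, 1.7]
opening: 0.136
grasp_force: 30.0
```

>>> play_rows:
  motion:
    - [[0,0,0,0,0,0],[0,0,0,0,0,0],[0,0,0,0,0,0]]

```text
time_s: 15.77
position: [0.4814, 0.1014, 0.1929]
tcp_rot: [[-0.994, 0.113, 0.005], [0.113, 0.994, -0.0], [-0.005, 0.0, -1.0]]
force: [-1.0, 0.7, 3.6]
opening: 0.135
grasp_force: 30.0
```

Run:
```python
from h import *
s=bot.read_state();print(s['time_s'],s['position'],s['opening']*87,s['grasp_force'],s['force'],s['moment'],s['joint_positions'][5])
```

```text
15.7667 [0.48142212 0.10142457 0.19291574] 11.72994190056298 29.970065276138484 [-0.98958192  0.70499275  3.62388066] [0.14691708 0.14120274 0.06514049] -84.62669203331305
```

Scaled: -11 degrees is -0.0611.

>>> play_rows:
  motion:
    - [[0,0,0,0,0,-0.0111],[0,0,0,0,0,-0.0222],[0,0,0,0,0,-0.0333],[0,0,0,0,0,-0.0444],[0,0,0,0,0,-0.0556],[0,0,0,0,0,-0.0611]]

```text
time_s: 16.27
position: [0.482, 0.1016, 0.1929]
tcp_rot: [[-0.997, -0.079, 0.007], [-0.079, 0.997, 0.0], [-0.007, -0.0, -1.0]]
force: [0.7, 1.8, 2.2]
opening: 0.134
grasp_force: 30.0
```

Run:
```python
from h import *
s=bot.read_state();print(s['time_s'],s['position'],s['grasp_force'],s['force'],s['moment'],s['joint_positions'][5],s['tau'][5])
```

```text
16.2667 [0.4819646  0.10158237 0.19291282] 29.963048952631652 [0.65789552 1.76556559 2.22717028] [ 0.46078328 -0.04072792 -0.0171644 ] -95.68927920461248 -0.036305246176198125
```

Moving freely so far; I'll go further, gently.

Scaled: -7 degrees is -0.0389.

>>> play_rows:
  motion:
    - [[0,0,0,0,0,-0.0111],[0,0,0,0,0,-0.0222],[0,0,0,0,0,-0.0333],[0,0,0,0,0,-0.0389],[0,0,0,0,0,-0.0389]]

```text
time_s: 16.68
position: [0.4818, 0.1016, 0.1929]
tcp_rot: [[-0.98, -0.199, 0.006], [-0.199, 0.98, 0.0], [-0.006, -0.001, -1.0]]
force: [0.9, 2.4, 3.2]
opening: 0.138
grasp_force: 30.0
```

Run:
```python
from h import *
s=bot.read_state();print(s['time_s'],s['position'],s['grasp_force'],s['force'],s['moment'],s['joint_positions'][5],s['tau'][5])
```

```text
16.6833 [0.48176088 0.10156281 0.19291201] 29.973314814269543 [0.92239873 2.43479878 3.15441195] [ 0.49074654 -0.03996407 -0.00506759] -102.6270636081332 -0.1116770482622087
```

Scaled: -10 degrees is -0.0556.

>>> play_rows:
  motion:
    - [[0,0,0,0,0,-0.0111],[0,0,0,0,0,-0.0222],[0,0,0,0,0,-0.0333],[0,0,0,0,0,-0.0444],[0,0,0,0,0,-0.0556],[0,0,0,0,0,-0.0556]]

```text
time_s: 17.18
position: [0.4814, 0.1017, 0.1929]
tcp_rot: [[-0.931, -0.366, 0.005], [-0.366, 0.931, 0.0], [-0.005, -0.002, -1.0]]
force: [0.4, 4.3, 4.7]
opening: 0.138
grasp_force: 30.0
```

Run:
```python
from h import *
s=bot.read_state();print(s['time_s'],s['position'],s['grasp_force'],s['force'],s['moment'],s['joint_positions'][5],s['tau'][5])
```

```text
17.1833 [0.48139673 0.10171101 0.19290727] 29.978601154871285 [0.42427612 4.26049989 4.65338342] [0.78043614 0.1064655  0.00633202] -112.62181914856544 -0.18762503284960985
```

Free past 0.45 rad, so this is the loosening direction. I'll continue to about 1.2 rad.

Scaled: -41 degrees is -0.2278.

>>> play_rows:
  motion:
    - [[0,0,0,0,0,-0.0278],[0,0,0,0,0,-0.0556],[0,0,0,0,0,-0.0833],[0,0,0,0,0,-0.1111],[0,0,0,0,0,-0.1389],[0,0,0,0,0,-0.1667],[0,0,0,0,0,-0.1944],[0,0,0,0,0,-0.2278]]

```text
time_s: 17.85
position: [0.4817, 0.1016, 0.1929]
tcp_rot: [[-0.46, -0.888, 0.006], [-0.888, 0.46, 0.0], [-0.003, -0.005, -1.0]]
force: [-0.9, 4.2, 6.0]
opening: 0.132
grasp_force: 30.0
```

>>> play_rows:
  motion:
    - [[0,0,0,0,0,0],[0,0,0,0,0,0]]

```text
time_s: 18.02
position: [0.4814, 0.1014, 0.193]
tcp_rot: [[-0.463, -0.886, 0.005], [-0.886, 0.463, -0.0], [-0.002, -0.005, -1.0]]
force: [-0.2, 2.3, 4.7]
opening: 0.134
grasp_force: 30.0
```

Run:
```python
from h import *
s=bot.read_state();print(s['time_s'],s['position'],s['opening']*87,s['grasp_force'],s['force'],s['moment'],s['joint_positions'][5])
d=imaging.capture('scene');cv2.imwrite('pics/turn.png',cv2.resize(d['frame'][160:250,195:285],None,fx=6,fy=6)[:,:,::-1])
```

```text
18.0167 [0.4813813  0.10138355 0.19296504] 11.672147048445229 29.978954955004156 [-0.20858601  2.33201076  4.66415573] [0.62638531 0.16576174 0.01531912] -153.51227424219513
```

View pics/turn.png

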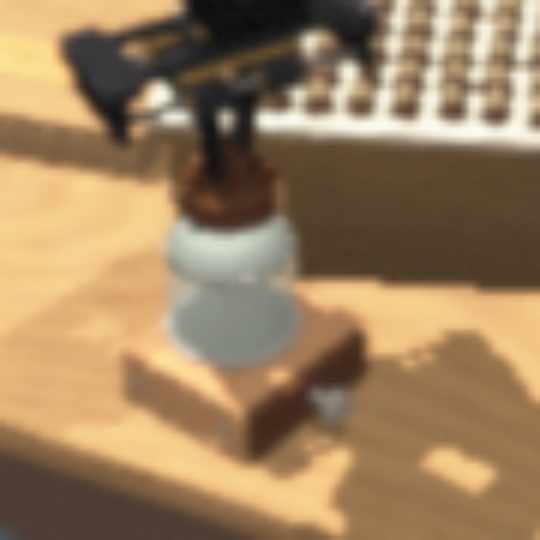

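The fingers hold the bar at (228,150) and the cap still sits on the neck. Turned about 1.2 rad; I'll lift gently and check the force.

>>> play_rows:
  motion:
    - [[0,0,-0.0033,0,0,0],[0,0,-0.0083,0,0,0],[0,0,-0.0133,0,0,0],[0,0,-0.0167,0,0,0],[0,0,-0.0167,0,0,0]]

```text
time_s: 18.48
position: [0.4813, 0.101, 0.203]
tcp_rot: [[-0.462, -0.887, 0.005], [-0.887, 0.462, -0.001], [-0.001, -0.005, -1.0]]
force: [0.5, 0.4, -1.5]
opening: 0.136
grasp_force: 30.0
```

Scaled: -0.08 m is -0.1333, -0.078 m is -0.13.

>>> play_rows:
  motion:
    - [[0,0,-0.0133,0,0,0],[0,0,-0.03,0,0,0],[0,0,-0.05,0,0,0],[0,0,-0.075,0,0,0],[0,0,-0.1,0,0,0],[0,0,-0.1183,0,0,0],[0,0,-0.13,0,0,0],[0,0,-0.1333,0,0,0]]

```text
time_s: 19.15
position: [0.4814, 0.1012, 0.2842]
tcp_rot: [[-0.462, -0.887, 0.008], [-0.887, 0.462, -0.001], [-0.003, -0.007, -1.0]]
force: [0.4, 0.0, -0.4]
opening: 0.133
grasp_force: 30.0
```

>>> play_rows:
  motion:
    - [[0,0,0,0,0,0],[0,0,0,0,0,0],[0,0,0,0,0,0],[0,0,0,0,0,0],[0,0,0,0,0,0],[0,0,0,0,0,0]]

```text
time_s: 19.65
position: [0.4807, 0.1013, 0.2823]
tcp_rot: [[-0.462, -0.887, 0.004], [-0.887, 0.462, -0.001], [-0.001, -0.004, -1.0]]
force: [1.0, -0.2, -1.3]
opening: 0.133
grasp_force: 30.0
```

Run:
```python
from h import *
s=bot.read_state();print(s['time_s'],s['position'],s['opening']*87,s['grasp_force'],s['force'],np.abs(s['qvel']).max())
d=imaging.capture('scene');cv2.imwrite('pics/lift.png',cv2.resize(d['frame'][140:250,195:285],None,fx=5,fy=5)[:,:,::-1])
```

```text
19.65 [0.48072089 0.10132082 0.28226542] 11.565314237758924 29.969306252896786 [ 0.96184457 -0.22116704 -1.30642751] 0.25839592500958347
```

View pics/lift.png

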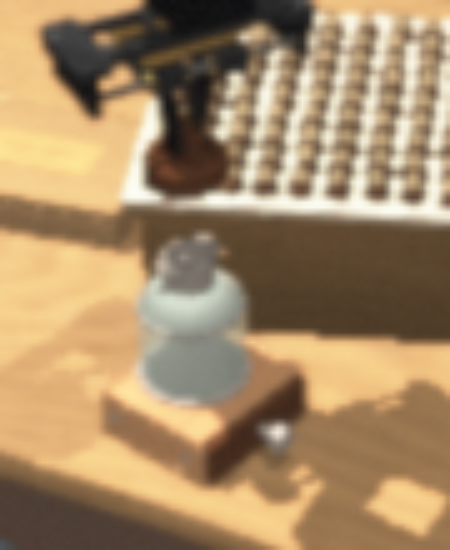

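The cap at (188,165) is held level, well clear of the bare neck at (190,265), and the drawer is shut. I'll hand it in.

```bash
python3 -c "
from rig import bot
print(bot.hand_in())"
```

```text
the job is handed in; nothing more can be done
None
```

I handed the job in at about 20 s of the 72 s allowed: the cup stood upright in the drawer and the drawer is shut on it. The cap loosened counter-clockwise seen from above and is held level, its underside about 0.238 m above the counter; the hand-in call returned no verdict.

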